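# Pack the lock cylinder in its jig with the spacer that fits

## Task

The lock cylinder in the jig must be packed against the jig's spring-loaded pad before it is drilled. Try the three spacers in the gap between cylinder and pad, feeling the fit and never forcing one, until you have one that slides in with a light drag, holding the pad pushed back; press it down until its foot is fully home on the plate and let go. Leave the other two spacers standing upright on the bench and the other things where they are.

Things in the scene. Friction and masses are not known exactly. Their poses are not given: they have to be found in the camera images.
- spacer_20: the 20 mm spacer as a body, origin in the middle of its underside; see spacer_20_mid
- spacer_23: the 23 mm spacer as a body, origin in the middle of its underside; see spacer_23_mid
- spacer_26: the 26 mm spacer as a body, origin in the middle of its underside; see spacer_26_mid
- spacer_20_mid (a point): aluminium spacer with one groove across its top: a foot 20 mm thick (its y), 40 mm wide (its x) and 22 mm high, and on it a grip 27 mm wide (x), 16 mm thick (y) up to 60 mm above the underside; 0.12 kg. The foot's lowest 7 mm taper in by 3 mm on each of the two thick sides (y) and 2 mm on the others. It stands on its foot on the bench. This point is on its axis, 30 mm above the underside; z up along the spacer
- spacer_23_mid (a point): aluminium spacer with two grooves across its top: a foot 23 mm thick (its y), 40 mm wide (its x) and 22 mm high, and on it a grip 27 mm wide (x), 16 mm thick (y) up to 60 mm above the underside; 0.12 kg. The foot's lowest 7 mm taper in by 3 mm on each of the two thick sides (y) and 2 mm on the others. It stands on its foot on the bench. This point is on its axis, 30 mm above the underside; z up along the spacer
- spacer_26_mid (a point): aluminium spacer with three grooves across its top: a foot 26 mm thick (its y), 40 mm wide (its x) and 22 mm high, and on it a grip 27 mm wide (x), 16 mm thick (y) up to 60 mm above the underside; 0.12 kg. The foot's lowest 7 mm taper in by 3 mm on each of the two thick sides (y) and 2 mm on the others. It stands on its foot on the bench. This point is on its axis, 30 mm above the underside; z up along the spacer
- jig: lock-cylinder jig fixed on the bench: dark steel plate 90 (x) x 170 (y) x 12 mm, origin in the middle of its underside, z up. A brass lock cylinder is strapped on its +y half, along y; on its -y half a saddle, screwed tight, carries a spring-loaded steel pad facing the cylinder's free end. (To the left of the spacers an upright sheet 0.25 m high stands at the bench's front edge)
- gap_face (a point): jig axes; on the plate's top, below the middle of the cylinder's flat, rigid free end face (34 mm wide in x, top edge 22 mm higher). The gap is on the -y side: 16.6 to 25 mm wide with the pad at rest, not known beforehand. A spacer goes in from above, its thickness along y, foot down, until it rests on the plate; the parts either side rise at most 32 mm above the plate
- sprung_pad (a joint): how far the pad (34 mm wide in x, 26 mm high, its top 9 mm sloping back 5.5 mm as a lead-in) is pushed back from the cylinder: 0 at rest, 0.004 m at its hard stop. Spring 3 N at rest, 5 N at the stop: a spacer that fits drags by about 3 to 12 N on the way down; one too thin drops in without drag; one too thick sticks some 10 mm or more above home
- hex_key: black hex key 30 x 88 x 6 mm lying on the bench between jig and spacers; bystander; origin in the middle of its underside
- lock_cylinder_1: spare lock cylinder 41 x 65 x 17 mm lying on the bench; bystander; origin in the middle of its underside
- padlock_steel: steel padlock 79 x 50 x 18 mm lying on the bench; bystander; origin in the middle of its underside
- caliper: caliper 74 x 210 x 8 mm lying at the back of the bench; bystander; origin in the middle of its underside
Mind the look-alikes: they are no part of the job. Leave any orange or turquoise look-alike of the spacer_20 alone.

How it is judged:
At the end, for the whole second after the job is handed in: One spacer stands upright (4 degrees) in the gap, foot home on the plate (3 mm), within 9 mm of the gap's middle along its width, holding the sprung pad back by more than 0.5 mm; the other two stand upright (6 degrees) on the bench; all at rest (value of joint sprung_pad above 0.0005 m and ((z of spacer_20_mid in the frame of gap_face between 0.027 and 0.0325 m and x of spacer_20_mid in the frame of gap_face between -0.009 and 0.009 m and y of spacer_20_mid in the frame of gap_face between -0.022 and -0.006 m and angle between spacer_20_mid's own z axis and vertical below 0.07 rad and linear speed of each of spacer_20, spacer_23, spacer_26 below 0.01 m/s and height (world z) of spacer_23_mid between 0.025 and 0.035 m and angle between each of spacer_23_mid, spacer_26_mid's own z axis and vertical below 0.1 rad and height (world z) of spacer_26_mid between 0.025 and 0.035 m) or (z of spacer_23_mid in the frame of gap_face between 0.027 and 0.0325 m and x of spacer_23_mid in the frame of gap_face between -0.009 and 0.009 m and y of spacer_23_mid in the frame of gap_face between -0.022 and -0.006 m and angle between spacer_23_mid's own z axis and vertical below 0.07 rad and linear speed of each of spacer_23, spacer_20, spacer_26 below 0.01 m/s and height (world z) of spacer_20_mid between 0.025 and 0.035 m and angle between each of spacer_20_mid, spacer_26_mid's own z axis and vertical below 0.1 rad and height (world z) of spacer_26_mid between 0.025 and 0.035 m) or (z of spacer_26_mid in the frame of gap_face between 0.027 and 0.0325 m and x of spacer_26_mid in the frame of gap_face between -0.009 and 0.009 m and y of spacer_26_mid in the frame of gap_face between -0.022 and -0.006 m and angle between spacer_26_mid's own z axis and vertical below 0.07 rad and linear speed of each of spacer_26, spacer_20, spacer_23 below 0.01 m/s and height (world z) of spacer_20_mid between 0.025 and 0.035 m and angle between each of spacer_20_mid, spacer_23_mid's own z axis and vertical below 0.1 rad and height (world z) of spacer_23_mid between 0.025 and 0.035 m))); the robot touches nothing.
It fails at once if a spacer was forced: more than 70 N (all its contacts added up) between it and the jig (contact force between any of spacer_20, spacer_23, spacer_26 and jig above 70 N).
It fails at once if a bystander (hex key, spare cylinder, padlock, caliper) was moved by more than 25 mm (distance of any of hex_key, lock_cylinder_1, padlock_steel, caliper from where it was at the start of the episode above 0.025 m).
It also fails if it takes over 72 s, if anything falls off the work surface, if the arm or the gripper's body presses on something with over 40 N, if the wrist force passes 120 N, or if a joint passes its speed limit or range.

## Robot

A 6-joint arm with a two-finger parallel gripper is mounted at the origin on a cart in front of the work surface, level with it; the furniture and walls round the work are solid. World frame = base frame: x ahead of the robot, y to its left, z up, the work surface at z = 0. Lengths are in m, angles in rad, forces in N, time in s.
With the tool pointing down it reaches from about 0.35 to 0.85 m from the base axis. Payload 8.1 kg.
Tool frame: the origin (TCP) lies at the very end of the fingers, on their centre line; the grasp point (between the pads) lies robot.tcp_to_grasp behind it (robot.tcp_to_grasp is the distance from the TCP to the grasp point, in m); z points along the fingers, y is the line along which they close (so a half turn about z gives the same grasp; the last joint's range is limited). The gripper opens to 93 mm and grips with 3 to 60 N. Pads are 15 mm wide; open, the fingers measure 128 mm over their backs; the gripper's body (75 mm by 188 mm) begins 65 mm behind the grasp point.
Start: joints at [1.061, 0.13, 1.488, -0, 1.523, -0.085], TCP at [0.247, 0.547, 0.181] pointing down, gripper open.
Joint ranges: [-2.96, 2.96], [-0.89, 2.26], [0.02, 2.5], [-1.34, 4.48], [0, 2.73], [-2.66, 2.66]. Speed limits (rad/s): [2.39, 2.39, 2.79, 3.14, 3.14, 3.14].

## Interface

Orientations are given as a rotation vector (axis times angle).
In Python, from plant import robot gives the robot as it stands. The module is installed in compiled form; this text tells all that it offers.
- The arm moves only by the shell command python3 -m pendant 'ROWS' [FORCE]. ROWS is JSON, a list that holds one entry, the list of rows, each a list of 5 numbers: the opening, from 0 (shut) to 1 (fully open), then the shift along the tool's x, y, z in cm, then the turn about the tool's z in degrees. In form: [[[fingers, x, y, z, roll], ...]]. A call has 1 to 8 rows; each row shifts and turns the commanded pose from where the row before left it, along the tool's axes as they then stand; what a row does not reach is not made up. A row lasts 1/10 s, in which the tool goes at most 50 mm and 8.59 degrees, less where a joint would pass 70% of its speed; a pose out of reach is approached as far as the arm can. A call is refused whole if a number of a shift passes 5 or a number of a turn 8.59, either way. A call with a gripper value outside its range is refused whole. The fingers move at their own pace and stop on an object; FORCE is the grip in N (left out, the last holds). Time passes only in rows, so rows that do not move let the fingers close. It gives the time, the measured TCP pose, the force, the opening and the grip force at its end, in the units of the state.
- robot.read_state(): the state, without advancing time (a new reading comes with each control period).
- robot.read_camera(name): name is "side" or "top"; returns a dict with "img" (400x640x3 uint8, blue, green, red), "K" (3x3 intrinsics, pixels), "k1" (the pictures are not rectified: a ray, as slopes to the right and down, at radius r is drawn at 1 + k1 r^2 times it, then the intrinsics apply), "pose" (4x4, takes a point from camera to world coordinates). Camera axes: x right, y up, looking along -z (the intrinsics and any distortion apply to the point x, -y, -z); pixel columns grow to the right and rows downward; lengths in m; the calibration is good to about 2 mm. A picture is of the moment at which its call begins. There is no depth.
- robot.close_job(): hands the job in; it is judged then, once.
The state is a dict: "t": time; "q": joint angles; "dq": joint speeds; "joint_torque": joint torques, N m; "tool_pos": TCP position; "orientation": TCP orientation; "force": force on the tool from outside, world axes, zero at the start; "wrist_torque": the same for the moment, N m; "opening": finger opening in m; "gripper_force": force on a finger pad.
Only numpy, scipy, OpenCV 4.12 (cv2) and the standard library are available. Lean on these libraries where they do the work, as an engineer would, in place of code of your own. Each camera call takes 0.05 s, during which the arm holds its last target. There are 200 camera calls.

## Working session

There is one attempt and no reset: what is moved stays moved. The work goes in short steps, Python scripts to look and compute and a shell command to move; the robot and the scene stay as the last step left them, time stands still between calls to the robot, and variables do not carry over. Pictures are saved under pics/ and viewed, at most 11 in all, crops included, and the job is handed in when it is done.

```bash
mkdir -p pics
cat > h.py <<'E'
import numpy as np, cv2
from plant import robot
from scipy.spatial.transform import Rotation as R
def snap(n,f=None):
    c=robot.read_camera(n)
    if f: cv2.imwrite('pics/'+f,c['img'])
    return c
def ray(c,u,v):
    K=c['K'];d=np.array([(u-K[0,2])/K[0,0],(v-K[1,2])/K[1,1]]);s=d.copy()
    for _ in range(20): s=d/(1+c['k1']*(s@s))
    w=c['pose'][:3,:3]@np.array([s[0],-s[1],-1]);return c['pose'][:3,3],w
def onz(c,u,v,z):
    o,w=ray(c,u,v);return o+w*(z-o[2])/w[2]
def proj(c,p):
    q=np.linalg.inv(c['pose'])@np.append(p,1);s=np.array([q[0],-q[1]])/-q[2]
    s=s*(1+c['k1']*(s@s));K=c['K'];return s[0]*K[0,0]+K[0,2],s[1]*K[1,1]+K[1,2]
E
python3 - <<'E'
from h import *
for n in('side','top'):
    c=snap(n,n+'0.png');print(n,c['K'].tolist(),c['k1'],c['pose'].round(3).tolist())
s=robot.read_state();print(s, robot.tcp_to_grasp, R.from_rotvec(s['orientation']).as_matrix().round(3))
E
```

```text
side [[466.62996874570996, 0.0, 325.6870971866336], [0.0, 466.62996874570996, 210.2355145115507], [0.0, 0.0, 1.0]] -0.1056484203540589 [[-0.692, 0.418, -0.588, 0.066], [-0.722, -0.407, 0.559, 0.349], [-0.006, 0.812, 0.584, 0.55], [0.0, 0.0, 0.0, 1.0]]
top [[441.9392665564263, 0.0, 320.4512811792331], [0.0, 441.9392665564263, 204.51290953138678], [0.0, 0.0, 1.0]] -0.073437551814157 [[0.046, 0.973, -0.225, 0.38], [-0.999, 0.044, -0.015, -0.145], [-0.005, 0.225, 0.974, 0.912], [0.0, 0.0, 0.0, 1.0]]
{'t': 0.1, 'q': array([ 1.06062345e+00,  1.31058805e-01,  1.48913425e+00,  1.51447600e-05,
        1.52299963e+00, -8.53789082e-02]), 'dq': array([-0.00084978, -0.0001339 , -0.00154953,  0.00031046, -0.00085758,
       -0.00031717]), 'joint_torque': array([ 1.56704307e-03, -5.61342323e+01, -4.93097734e+01,  7.71522545e-02,
        2.89844867e-02, -9.34147420e-05]), 'tool_pos': array([0.24697083, 0.54620624, 0.18042826]), 'orientation': array([-6.62158048e-01, -3.07052197e+00,  2.39537779e-03]), 'force': array([ 0.42036472, -1.0448418 , -0.44194169]), 'wrist_torque': array([-0.06265631, -0.04557627,  0.04791332]), 'gripper_force': 0.0, 'opening': 0.09267698722940726} 0.0188 [[-0.911  0.412 -0.001]
 [ 0.412  0.911 -0.001]
 [ 0.    -0.002 -1.   ]]
```

View pics/top0.png

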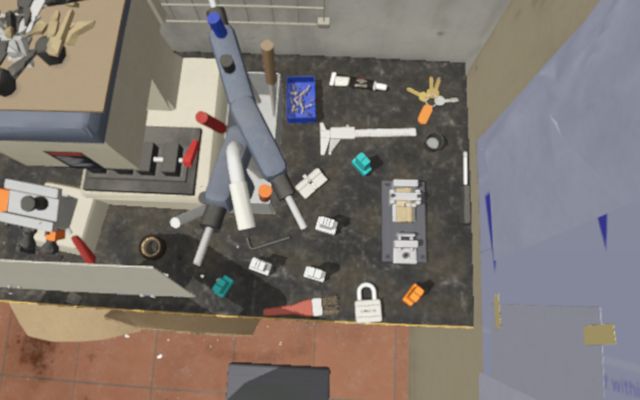

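View pics/side0.png

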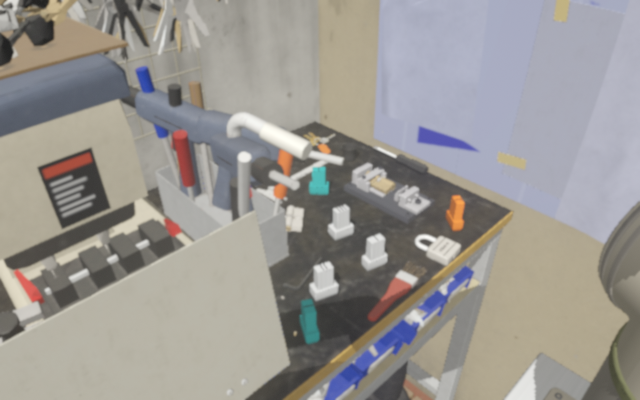

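The top view shows three white spacers at (326,225), (260,267) and (315,273). The turquoise look-alikes are at (362,163) and (222,286), and the orange one is at (413,294). The jig is at (404,222), with the cylinder in the upper half of the picture. A blue machine with levers overhangs the bench left of the spacers. Next I'll measure these and enlarge the spacers.

```bash
cat > m.py <<'E'
from h import *
T=snap('top');S=snap('side')
g=T['img'];hsv=cv2.cvtColor(g,cv2.COLOR_BGR2HSV)
m=((hsv[...,2]>165)&(hsv[...,1]<40)).astype(np.uint8)
for (u,v) in [(326,225),(260,267),(315,273)]:
    w=np.zeros_like(m);w[v-16:v+17,u-18:u+19]=m[v-16:v+17,u-18:u+19]
    cs,_=cv2.findContours(w,0,1);c=max(cs,key=cv2.contourArea);r=cv2.minAreaRect(c);print((u,v),r)
    print(' centre@40',onz(T,*r[0],.04).round(4), [onz(T,*p,.03)[:2].round(3).tolist() for p in cv2.boxPoints(r)])
def tri(a,b):
    o1,w1=ray(T,*a);o2,w2=ray(S,*b);A=np.c_[w1,-w2];s=np.linalg.lstsq(A,o2-o1,rcond=None)[0]
    return ((o1+s[0]*w1+o2+s[1]*w2)/2).round(3),np.linalg.norm(o1+s[0]*w1-o2-s[1]*w2).round(4)
for n,a,b in [('lever tip',(303,227),(297,186)),('lever tip/other',(303,227),(341,160)),('tube',(245,226),(341,160)),('tube2',(245,226),(308,152)),('lever2',(198,262),(245,156))]: print(n,tri(a,b))
for n,p,z in [('jigTL',(390,181),.012),('jigTR',(422,181),.012),('jigBL',(382,261),.012),('jigBR',(425,262),.012),('hexkey',(268,242),0),('sheet right',(195,296),0),('padlock',(368,303),.01)]: print(n,onz(T,*p,z).round(3))
a=cv2.resize(g[205:290,235:345],None,fx=5,fy=5,interpolation=2);b=cv2.resize(g[170:275,370:440],None,fx=4.05,fy=4.05,interpolation=2)[:425,:250]
cv2.imwrite('pics/crop1.png',np.hstack([a,b]))
E
python3 m.py
```

```text
(326, 225) ((326.0094299316406, 224.71697998046875), (20.192001342773438, 14.285496711730957), 15.945395469665527)
 centre@40 [ 0.5404 -0.1439  0.04  ] [[0.533, -0.121], [0.561, -0.127], [0.552, -0.167], [0.523, -0.16]]
(260, 267) ((259.7876892089844, 265.73284912109375), (20.482200622558594, 12.289320945739746), 20.556047439575195)
 centre@40 [ 0.4525 -0.0173  0.04  ] [[0.448, 0.007], [0.471, 0.0], [0.459, -0.039], [0.436, -0.032]]
(315, 273) ((314.21697998046875, 273.49053955078125), (20.46672248840332, 11.263565063476562), 15.945395469665527)
 centre@40 [ 0.4424 -0.125   0.04  ] [[0.437, -0.103], [0.459, -0.108], [0.449, -0.147], [0.428, -0.142]]
lever tip (array([ 0.54 , -0.081,  0.133]), np.float64(0.0632))
lever tip/other (array([ 0.508, -0.106,  0.19 ]), np.float64(0.0014))
tube (array([ 0.475, -0.035,  0.24 ]), np.float64(0.0516))
tube2 (array([ 0.493, -0.021,  0.243]), np.float64(0.0052))
lever2 (array([0.455, 0.064, 0.277]), np.float64(0.0657))
jigTL [ 0.646 -0.275  0.012]
jigTR [ 0.649 -0.343  0.012]
jigBL [ 0.476 -0.261  0.012]
jigBR [ 0.477 -0.349  0.012]
hexkey [ 0.506 -0.025  0.   ]
sheet right [0.388 0.117 0.   ]
padlock [ 0.391 -0.235  0.01 ]
```

View pics/crop1.png

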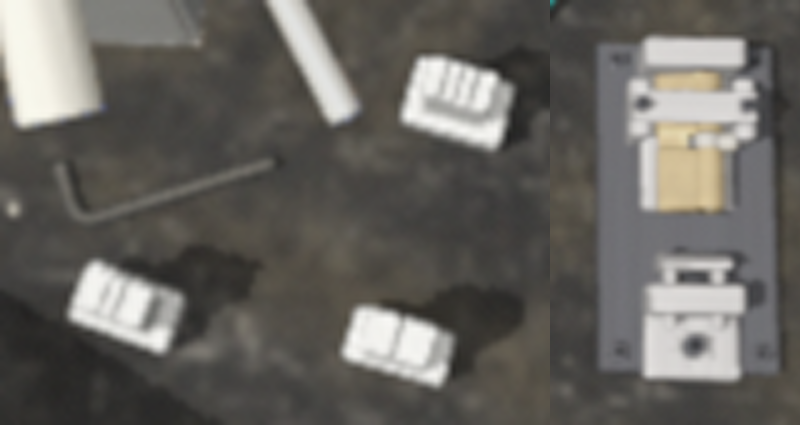

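The enlarged crop shows three grooves (26) at (326,225), two grooves (23) at (260,267) and one groove (20) at (315,273). All three are white aluminium, so the coloured ones are not the ones meant. Next I'll check the overhanging levers and the gap in the side view.

Run:
```python
from h import *
S=cv2.imread('pics/side0.png');T=cv2.imread('pics/top0.png')
a=cv2.resize(S[90:310,215:455],None,fx=2.5,fy=2.5,interpolation=2)
b=cv2.resize(T[195:262,385:425],None,fx=5,fy=5,interpolation=2)
b=np.vstack([b,np.zeros((a.shape[0]-b.shape[0],b.shape[1],3),np.uint8)])
print(a.shape,b.shape);cv2.imwrite('pics/c2.png',np.hstack([a,b]))
```

```text
(550, 600, 3) (550, 200, 3)
```

View pics/c2.png

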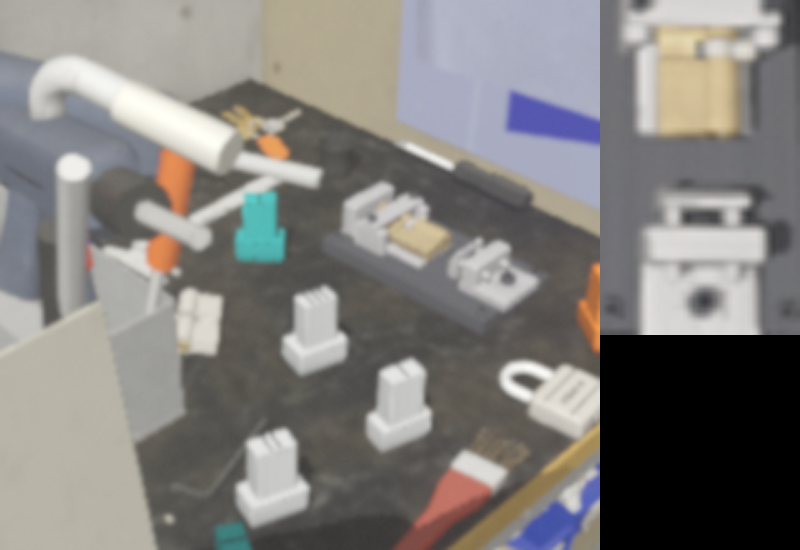

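Run:
```python
from h import *
T=snap('top');S=snap('side')
g=T['img'].astype(int)
for v in range(198,252): print(v,g[v,400:408].mean(0).round().astype(int).tolist(), g[v,396:398].mean(0).astype(int).tolist(), onz(T,403,v,.012)[0].round(4),onz(T,403,v,.034)[0].round(4))
# plate edges
gray=g.mean(2)
print('row210',gray[210,376:432].astype(int).tolist());print('row230',gray[230,376:432].astype(int).tolist());print('row250',gray[250,376:432].astype(int).tolist())
for u in (382,403,426): print(u,onz(T,u,228,.012).round(4))
def tri(a,b):
    o1,w1=ray(T,*a);o2,w2=ray(S,*b);A=np.c_[w1,-w2];s=np.linalg.lstsq(A,o2-o1,rcond=None)[0]
    return ((o1+s[0]*w1+o2+s[1]*w2)/2).round(3),np.linalg.norm(o1+s[0]*w1-o2-s[1]*w2).round(4)
for n,a,b in [('lev1',(303,228),(343,161)),('tube',(246,228),(306,151)),('bar3',(198,262),(297,184)),('bar4',(198,262),(245,156)),('bar5',(175,223),(245,156))]: print(n,tri(a,b))
```

```text
198 [213, 214, 217] [212, 213, 215] 0.6097 0.6041
199 [202, 205, 209] [194, 200, 203] 0.6075 0.602
200 [160, 182, 195] [157, 181, 194] 0.6054 0.5999
201 [150, 189, 207] [143, 178, 193] 0.6032 0.5978
202 [162, 198, 213] [152, 187, 200] 0.6011 0.5957
203 [169, 197, 207] [160, 190, 204] 0.5989 0.5936
204 [170, 193, 203] [171, 196, 209] 0.5967 0.5915
205 [163, 187, 197] [172, 194, 207] 0.5946 0.5894
206 [143, 171, 185] [163, 184, 195] 0.5925 0.5873
207 [145, 183, 201] [161, 186, 199] 0.5903 0.5852
208 [150, 190, 208] [162, 189, 203] 0.5882 0.5831
209 [152, 191, 210] [163, 190, 203] 0.586 0.581
210 [153, 192, 210] [163, 189, 203] 0.5839 0.5789
211 [153, 193, 211] [163, 189, 203] 0.5817 0.5768
212 [152, 192, 210] [162, 189, 203] 0.5796 0.5747
213 [152, 191, 210] [162, 189, 202] 0.5775 0.5727
214 [152, 191, 209] [162, 188, 202] 0.5754 0.5706
215 [152, 190, 209] [161, 187, 201] 0.5732 0.5685
216 [150, 190, 208] [160, 186, 200] 0.5711 0.5664
217 [150, 189, 207] [160, 185, 199] 0.569 0.5644
218 [150, 189, 207] [160, 185, 200] 0.5669 0.5623
219 [150, 190, 209] [161, 187, 201] 0.5647 0.5602
220 
[... 2080 characters left out ...]
, 112, 113, 113, 109, 89, 63, 66, 73, 73, 72, 73]
row250 [70, 72, 72, 71, 69, 74, 98, 111, 112, 113, 114, 116, 115, 113, 111, 111, 125, 174, 212, 216, 214, 209, 207, 209, 198, 189, 199, 206, 212, 214, 215, 214, 210, 203, 204, 203, 184, 172, 185, 179, 131, 101, 109, 113, 114, 113, 113, 115, 112, 101, 78, 66, 74, 79, 79, 79]
382 [ 0.5438 -0.2597  0.012 ]
403 [ 0.5458 -0.3032  0.012 ]
426 [ 0.5479 -0.351   0.012 ]
lev1 (array([ 0.505, -0.106,  0.189]), np.float64(0.0006))
tube (array([ 0.493, -0.021,  0.244]), np.float64(0.0012))
bar3 (array([0.436, 0.046, 0.247]), np.float64(0.0016))
bar4 (array([0.455, 0.064, 0.277]), np.float64(0.0657))
bar5 (array([0.49 , 0.079, 0.276]), np.float64(0.0012))
```

Depth and width check out: the plate measures 0.17 m in x and about 0.09 m in y, and the cylinder face is near x=0.5565. The gap is roughly 21–22 mm, so the 23 is the likely fit. The lever tips overhang the 23 and 26 spacers, so I need to know the gripper's shape first. I'll swing over high towards the free 20 spacer.

```bash
python3 -m pendant '[[[1,-0.6,-2.4,-3.7,0],[1,-0.6,-2.4,-3.7,0],[1,-0.6,-2.4,-3.7,0],[1,-0.6,-2.4,-3.7,0],[1,-0.6,-2.4,-3.7,0],[1,-0.6,-2.4,-3.7,0]]]' 25
python3 -m pendant '[[[1,-4.2,-2.5,0,0],[1,-4.2,-2.5,0,0],[1,-4.2,-2.5,0,0],[1,-4.2,-2.5,0,0],[1,-4.2,-2.5,0,0],[1,0,0,0,0]]]'
python3 -m pendant '[[[1,-2.9,-3.7,0,0],[1,-2.9,-3.7,0,0],[1,-2.9,-3.7,0,0],[1,-2.9,-3.7,0,0],[1,-2.9,-3.7,0,0],[1,-2.9,-3.7,0,0],[1,-2.9,-3.7,0,0],[1,0,0,0,-8]]]'
```

```text
t: 0.9
tool_pos: [0.2203, 0.3995, 0.4049]
orientation: [0.662, 3.071, 0.001]
force: [0.7, 0.2, -0.2]
opening: 0.0931
gripper_force: 0.0
t: 1.5
tool_pos: [0.3631, 0.1955, 0.403]
orientation: [0.675, 3.068, -0.002]
force: [-0.4, -0.1, -0.5]
opening: 0.093
gripper_force: 0.0
t: 2.3
tool_pos: [0.439, -0.1233, 0.4018]
orientation: [-0.453, -3.106, 0.001]
force: [-0.7, 0.8, -1.0]
opening: 0.0931
gripper_force: 0.0
```

Run:
```python
from h import *
S=snap('side');T=snap('top')
f=lambda i:cv2.resize(i,(480,300),interpolation=cv2.INTER_AREA)
cv2.imwrite('pics/h1.png',np.vstack([f(S['img']),f(T['img'])]))
t=robot.read_state()['tool_pos'];print(t)
for d in (0,-.0188,.065,.1,.15,.2,.25): print(d,[round(x) for x in proj(S,t+[0,0,d])])
s=robot.read_state();print(s['q'].round(3))
```

```text
[ 0.43881402 -0.11984834  0.40282221]
0 [391, 27]
-0.0188 [390, 42]
0.065 [395, -29]
0.1 [397, -61]
0.15 [399, -110]
0.2 [402, -160]
0.25 [404, -212]
[-0.38  -0.236  1.441  0.     1.938 -1.666]
```

View pics/h1.png

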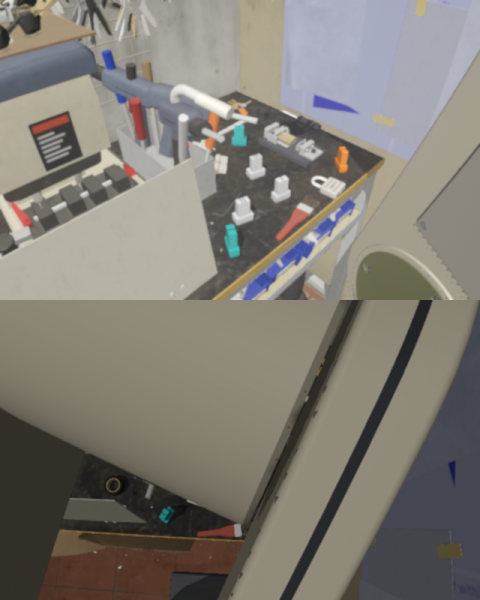

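The side view shows only the arm link at right; the gripper is still above the picture. I'll triangulate the spacer tops and descend over the 20.

```bash
cat >> h.py <<'E'
def tri(T,S,a,b):
    o1,w1=ray(T,*a);o2,w2=ray(S,*b);A=np.c_[w1,-w2];s=np.linalg.lstsq(A,o2-o1,rcond=None)[0]
    return ((o1+s[0]*w1+o2+s[1]*w2)/2).round(4),np.linalg.norm(o1+s[0]*w1-o2-s[1]*w2).round(4)
def go(target,yaw=None):
    """tool-axes cm to a world target; yaw = angle (deg) of tool y from world +y towards +x"""
    s=robot.read_state();M=R.from_rotvec(s['orientation']).as_matrix()
    d=M.T@(np.array(target)-s['tool_pos'])*100;y=np.degrees(np.arctan2(M[0,1],M[1,1]))
    print('tool cm',d.round(2),'yaw now',y.round(2),'roll',None if yaw is None else round(yaw-y,2))
E
python3 - <<'E'
from h import *
T=snap('top');S=snap('side')
for n,a,b in [('20',(315,272.4),(375.8,238)),('23',(258.4,264),(323.8,266)),('26',(326.8,221.8),(341,209.2))]: print(n,tri(T,S,a,b),onz(T,*a,.06).round(4),onz(S,*b,.06).round(4))
go([.4424,-.125,.12],14)
E
```

```text
20 (array([ 0.444 , -0.1263,  0.0596]), np.float64(0.002)) [ 0.4431 -0.1269  0.06  ] [ 0.4445 -0.1254  0.06  ]
23 (array([ 0.4546, -0.0168,  0.0599]), np.float64(0.0016)) [ 0.454  -0.0173  0.06  ] [ 0.4552 -0.0163  0.06  ]
26 (array([ 0.5437, -0.1446,  0.0582]), np.float64(0.0018)) [ 0.5426 -0.1452  0.06  ] [ 0.5427 -0.1424  0.06  ]
tool cm [-0.52 -0.52 28.35] yaw now 16.51 roll -2.51
```

```bash
python3 -m pendant '[[[1,0,-0.5,4.7,0],[1,0,0,4.7,0],[1,0,0,4.7,0],[1,0,0,4.7,0],[1,0,0,4.7,0],[1,0,0,4.7,0],[1,0,0,0,0]]]' 25
python3 - <<'E'
from h import *
S=snap('side');T=snap('top')
f=lambda i:cv2.resize(i,(480,300),interpolation=cv2.INTER_AREA)
cv2.imwrite('pics/h2.png',np.vstack([f(S['img']),f(T['img'])]))
t=robot.read_state()['tool_pos'];print(t)
for d in (0,.084,.15,.2,.25): print(d,[round(x*.75) for x in proj(S,t+[0,0,d])])
E
```

```text
t: 3.2
tool_pos: [0.4326, -0.1208, 0.1148]
orientation: [-0.446, -3.099, -0.005]
force: [-1.0, 0.1, -0.4]
opening: 0.0931
gripper_force: 0.0
[ 0.43728319 -0.12313221  0.1222654 ]
0 [285, 157]
0.084 [288, 123]
0.15 [290, 92]
0.2 [292, 66]
0.25 [294, 38]
```

View pics/h2.png

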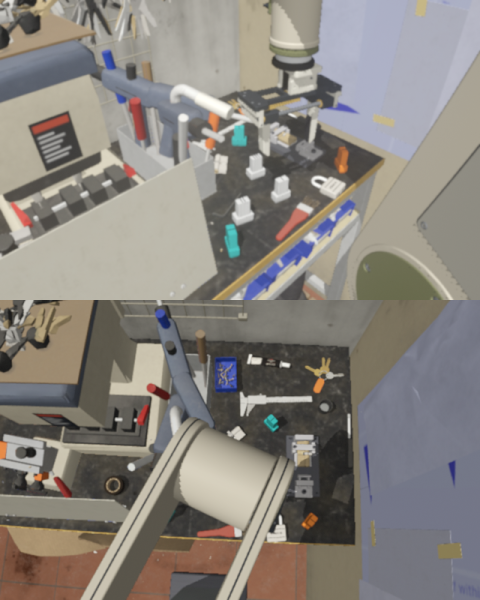

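The side view shows that the wide part of the gripper stays below the overhanging tube. Only the wrist cylinder (radius about 40 mm, from about 0.21 m above the TCP) must keep clear of it. I'll approach the 23 off-centre from the near side, close low on its foot so it slides clear, then regrip.

Run:
```python
from h import *
go([.440,-.036,.008],17)
go([.440,-.036,.12],17)
```

```text
tool cm [ 2.18  8.44 11.43] yaw now 16.34 roll 0.66
tool cm [2.19 8.44 0.23] yaw now 16.34 roll 0.66
```

```bash
python3 -m pendant '[[[1,1.1,4.2,0,0.5],[1,1.1,4.2,0,0],[1,0,0,2,0],[1,0,0,3,0],[1,0,0,3,0],[1,0,0,2.4,0],[1,0,0,0.5,0],[1,0,0,0,0]]]' 6; python3 -c "
from h import *
go([.440,-.036,.008],17)"
```

```text
t: 4.1
tool_pos: [0.442, -0.0375, 0.0146]
orientation: [0.46, 3.105, -0.0]
force: [-0.1, 0.1, 1.0]
opening: 0.0928
gripper_force: 0.0
tool cm [0.24 0.09 0.66] yaw now 16.85 roll 0.15
```

```bash
python3 -m pendant '[[[1,0.1,0,0.3,0],[0.4,0,0,0,0],[0.3,0,0,0,0],[0.3,0,0,0,0],[0.3,0,0,0,0],[0.3,0,0,0,0],[0.3,0,0,0,0],[0.3,0,0,0,0]]]' 8
```

```text
t: 4.9
tool_pos: [0.4393, -0.0372, 0.0093]
orientation: [-0.46, -3.108, 0.0]
force: [-0.1, 0.6, 0.9]
opening: 0.0418
gripper_force: 0.4
```

```bash
python3 -m pendant '[[[0.3,0,0,0,0],[0.3,0,0,0,0],[0.3,0,0,-0.4,0],[0.3,0.8,-0.9,0,0],[0.3,0.8,-0.9,0,0],[0.3,0,0,0.2,0],[0.3,0,0,0.2,0],[0.3,0,0,0,0]]]' 20
python3 - <<'E'
from h import *
S=snap('side','s3.png');cv2.imwrite('pics/s3c.png',cv2.resize(S['img'][60:320,200:460],None,fx=2.2,fy=2.2))
E
```

```text
t: 5.7
tool_pos: [0.4207, -0.0509, 0.0115]
orientation: [0.461, 3.103, -0.001]
force: [-1.6, -0.1, 14.5]
opening: 0.0299
gripper_force: 19.6
```

View pics/s3c.png

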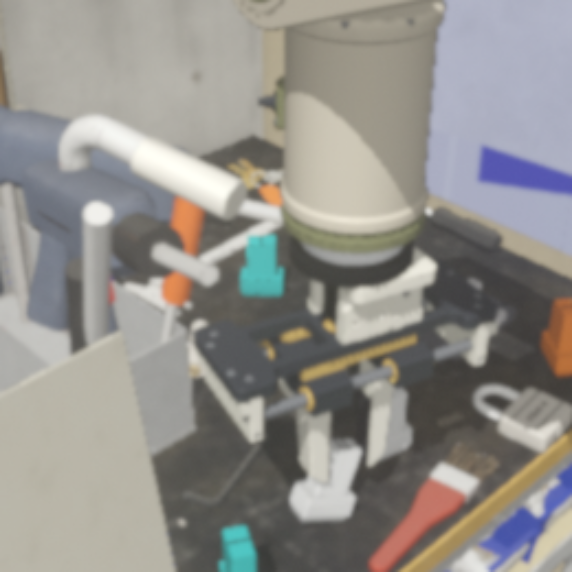

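The picture shows the spacer pinched at (330,490), leaning a little to the right between the fingers. I'll locate it and check the tilt before letting go.

Run:
```python
from h import *
S=snap('side')
t=robot.read_state()['tool_pos'];M=R.from_rotvec(robot.read_state()['orientation']).as_matrix()
pc=lambda p:tuple(((np.array(proj(S,p))-[200,60])*2.2).round().tolist())
for s in(-.015,.015): print('finger inner tip',s,pc(t+M[:,1]*s),'20mm up',pc(t+M[:,1]*s+[0,0,.02]))
c=lambda x,y:(200+x/2.2,60+y/2.2)
print('foot',onz(S,*c(325,500),.011),'top',onz(S,*c(346,447),.055))
S0=cv2.imread('pics/side0.png');im=S['img'][250:310,315:380]
cv2.imwrite('pics/s4.png',cv2.resize(im,None,fx=9,fy=9,interpolation=2))
```

```text
finger inner tip -0.015 (358.0, 496.0) 20mm up (359.0, 476.0)
finger inner tip 0.015 (322.0, 510.0) 20mm up (323.0, 490.0)
foot [ 0.4307047 -0.0456285  0.011    ] top [ 0.42729008 -0.06218335  0.055     ]
```

View pics/s4.png

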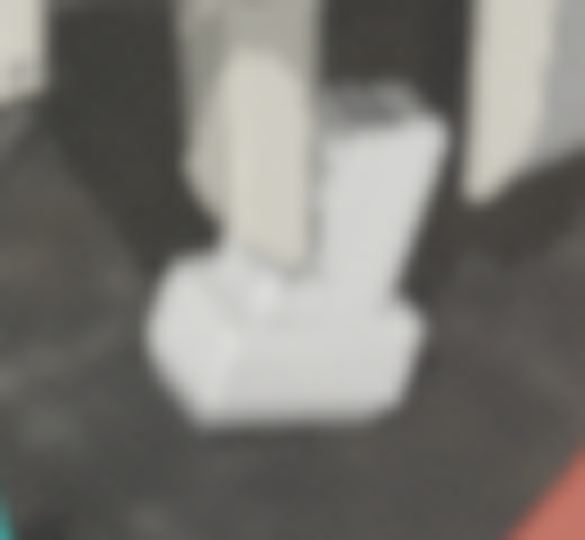

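The spacer leans about 15° along its long base, well inside its stable range. I'll unload the arm, open and look again.

```bash
python3 -m pendant '[[[0.3,0,0,-0.2,0],[0.34,0,0,0,0],[0.4,0,0,0,0],[0.5,0,0,0,0],[0.7,0,0,0,0],[1,0,0,0,0],[1,0,0,0,0],[1,0,0,0,0]]]' 8
python3 - <<'E'
from h import *
S=snap('side');im=S['img'][225:315,310:410]
cv2.imwrite('pics/s5.png',cv2.resize(im,None,fx=6,fy=6,interpolation=2))
E
```

```text
t: 6.6
tool_pos: [0.4188, -0.0498, 0.0113]
orientation: [-0.46, -3.108, 0.0]
force: [-0.1, -0.6, 0.2]
opening: 0.073
gripper_force: 0.0
```

View pics/s5.png

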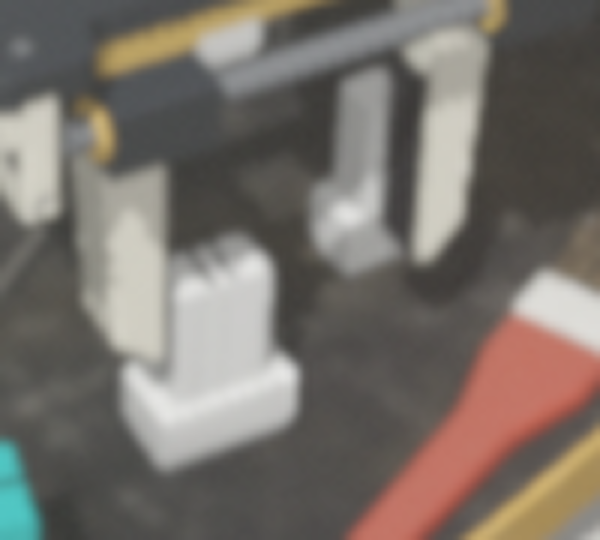

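The 23 (two grooves, top at (225,262) in the crop) stands upright again, with the 20 in shadow behind it at (355,220). I'll get its position and raise to clear it.

```bash
python3 -m pendant '[[[1,0,0,-1,0],[1,0,0,-3,0],[1,0,0,-4,0],[1,0,0,0,0]]]' 8;python3 - <<'E'
from h import *
S=snap('side')
p=lambda x,y:(310+x/6,225+y/6)
print('top',onz(S,*p(222,262),.06).round(4))
# foot bottom corners
for n,q,z in [('bl corner',(168,470),.0),('br',(298,415),.007),('shoulderTL',(122,372),.022),('shTR',(300,372),.022),('shfront',(165,428),.022)]: print(n,onz(S,*p(*q),z).round(4))
go([0.43,-.045,.025],17)
E
```

```text
t: 7.05
tool_pos: [0.4228, -0.0507, 0.0979]
orientation: [0.458, 3.098, -0.001]
force: [1.5, -0.2, -0.8]
opening: 0.0928
gripper_force: 0.0
top [ 0.4261 -0.0376  0.06  ]
bl corner [ 0.4241 -0.017   0.    ]
br [ 0.4094 -0.0511  0.007 ]
shoulderTL [ 0.4428 -0.0183  0.022 ]
shTR [ 0.4101 -0.0519  0.022 ]
shfront [ 0.4206 -0.0121  0.022 ]
tool cm [-0.6   0.76  7.03] yaw now 16.84 roll 0.16
```

```bash
python3 -c "
from h import *
go([0.4263,-.0367,.027],15.5)"
```

```text
tool cm [-0.    1.45  6.83] yaw now 16.84 roll -1.34
```

```bash
python3 -m pendant '[[[1,0,1.4,0,-1.3],[1,0,0,4,0],[1,0,0,2.9,0],[1,0,0,0,0],[0.2,0,0,0,0],[0.2,0,0,0,0],[0.2,0,0,0,0],[0.2,0,0,0,0]]]' 25
python3 -m pendant '[[[0.2,0,0,0,0],[0.2,0,0,0,0],[0.2,0,0,0,0],[0.2,0,0,0,0]]]' 25
```

```text
t: 7.9
tool_pos: [0.424, -0.0366, 0.0237]
orientation: [0.424, 3.11, -0.0]
force: [-0.1, 0.3, 0.2]
opening: 0.0655
gripper_force: 0.0
t: 8.3
tool_pos: [0.4228, -0.0363, 0.0223]
orientation: [-0.425, -3.113, -0.0]
force: [-0.6, -0.0, -0.1]
opening: 0.0335
gripper_force: 0.0
```

```bash
python3 -m pendant '[[[0.2,0,0,-0.4,0],[0.2,0,0,0,0],[0.2,0,0,0,0],[0.2,0,0,0,0]]]' 30
python3 -m pendant '[[[0.2,0,0,-3,0],[0.2,0,0,-4,0],[0.2,0,0,-3,0],[0.2,0,0,0,0]]]' 30
python3 -c "
from h import *
go([0.545,-.303,.13],0)"
```

```text
t: 8.7
tool_pos: [0.4229, -0.0364, 0.0264]
orientation: [0.425, 3.113, 0.0]
force: [-0.2, -0.1, 0.2]
opening: 0.0183
gripper_force: 0.0
t: 9.1
tool_pos: [0.4261, -0.037, 0.1313]
orientation: [0.423, 3.105, -0.001]
force: [-0.0, -1.2, 0.6]
opening: 0.0189
gripper_force: 0.0
tool cm [-18.58 -22.44   0.27] yaw now 15.53 roll -15.53
```

The gripper closed on nothing. The fingers showed about 12 px higher in the side view than the stated TCP projects, so I'll look once at both the spacer and the closed fingers.

Run:
```python
from h import *
S=snap('side');T=snap('top')
s=robot.read_state();t=s['tool_pos'];print(t,s['opening'])
im=S['img'].copy()
for d in (0,.0188,.084): cv2.circle(im,[int(round(x)) for x in proj(S,t+[0,0,d])],2,(0,0,255),-1)
for p in [(.4263,-.0365,.06),(.4263,-.0365,0)]: cv2.circle(im,[int(round(x)) for x in proj(S,p)],1,(255,0,0),-1)
cv2.imwrite('pics/s6.png',cv2.resize(im[130:310,250:450],None,fx=3.3,fy=3.3,interpolation=2))
```

```text
[ 0.42341011 -0.0364801   0.12681943] 0.018740069006601447
```

View pics/s6.png

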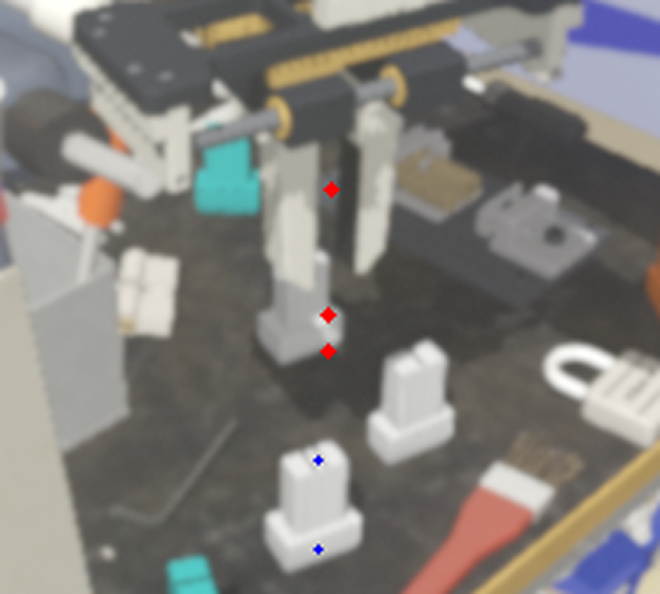

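The 23 stands upright exactly where I measured it (blue marks), but the fingers at (330,280) show well above the projected TCP at (328,350). I'll work out what that offset means.

Run:
```python
from h import *
S=snap('side')
for n,px,t in [('now',(350,215),(.4240,-.0367,.127)),('hover',(385.3,194.7),(.4373,-.1231,.1223)),('low',(358.2,275.9),(.4207,-.0509,.0115))]:
    t=np.array(t);q=proj(S,t);print(n,'proj',np.round(q,1),'seen',px,'if z ok: xy err',(onz(S,*px,t[2])-t).round(3))
    o,w=ray(S,*px);# if xy ok: best z
    k=((t-o)[:2]@w[:2])/(w[:2]@w[:2]);print('   if xy ok: z',(o+k*w).round(3))
s=robot.read_state();print(s['q'].round(3),s['tool_pos'],R.from_rotvec(s['orientation']).as_matrix()[:,2].round(3))
```

```text
now proj [348.6 235.5] seen (350, 215) if z ok: xy err [ 0.033 -0.037 -0.   ]
   if xy ok: z [ 0.423 -0.037  0.164]
hover proj [380.6 209.9] seen (385.3, 194.7) if z ok: xy err [ 0.023 -0.038  0.   ]
   if xy ok: z [ 0.433 -0.126  0.152]
low proj [354.5 288.6] seen (358.2, 275.9) if z ok: xy err [ 0.016 -0.026 -0.   ]
   if xy ok: z [ 0.417 -0.054  0.04 ]
[-0.207 -0.334  2.023 -0.     1.453 -1.506] [ 0.42245219 -0.03628579  0.12557338] [-0.001  0.    -1.   ]
```

All the evidence (a miss at a "z" of 0.026, gripping the grip rather than the foot at 0.010, and the pictures) says the fingertips are really about 28 mm above the reported z. I'll go lower and watch the force.

```bash
python3 -m pendant '[[[1,0,0,0,0],[1,0,0,0,0],[1,0,0,0,0],[1,0,0,0,0],[1,0,0,4,0],[1,0,0,4,0],[1,0,0,3.4,0],[1,0,0,0,0]]]' 25
python3 -m pendant '[[[1,0,0,0.3,0],[1,0,0,0.3,0],[1,0,0,0,0]]]' 25
```

```text
t: 10.05
tool_pos: [0.4181, -0.0354, 0.0075]
orientation: [-0.423, -3.104, -0.001]
force: [-1.0, 0.0, -0.5]
opening: 0.0779
gripper_force: 0.0
t: 10.35
tool_pos: [0.4243, -0.0366, 0.008]
orientation: [0.424, 3.11, -0.0]
force: [0.3, -0.5, 1.3]
opening: 0.0928
gripper_force: 0.0
```

```bash
python3 -m pendant '[[[1,-0.2,0,0.4,0],[1,0,0,0,0],[0.2,0,0,0,0],[0.2,0,0,0,0],[0.2,0,0,0,0],[0.2,0,0,0,0],[0.2,0,0,0,0],[0.2,0,0,0,0]]]' 25
python3 -m pendant '[[[0.2,0,0,0,0],[0.2,0,0,0,0],[0.2,0,0,0,0],[0.2,0,0,0,0]]]' 25
```

```text
t: 11.15
tool_pos: [0.4247, -0.0369, 0.0023]
orientation: [-0.425, -3.113, 0.0]
force: [-0.1, -0.7, -0.4]
opening: 0.0494
gripper_force: 0.0
t: 11.55
tool_pos: [0.4247, -0.0369, 0.0023]
orientation: [-0.425, -3.113, -0.0]
force: [0.4, 0.8, -0.2]
opening: 0.027
gripper_force: 24.7
```

The 23 is gripped at 27.0 mm with 24.7 N, and its underside is 2.3 mm below the reported z. I'll lift it clear and carry it round the levers, and meanwhile work out the jig's yaw and the gap's middle.

```bash
python3 -m pendant '[[[0.2,0,0,-2.5,0],[0.2,0,0,-2.5,0],[0.2,0,-3,0,0],[0.2,0,0,-4,0],[0.2,-1.6,-4.2,0,0],[0.2,-1.6,-4.2,0,0],[0.2,-1.6,-4.2,0,0],[0.2,0,0,0,0]]]' 25
python3 - <<'E'
from h import *
T=snap('top');I=cv2.imread('pics/top0.png').mean(2)
def cross(r,a,b,lv):
    x=I[r,a:b];k=np.where((x[:-1]-lv)*(x[1:]-lv)<=0)[0][0];return a+k+(lv-x[k])/(x[k+1]-x[k])
L=[];Rr=[]
for r in range(192,256,4):
    try:
        u=cross(r,379,386,92);L.append(onz(T,u,r,.012)[:2]);u=cross(r,421,428,92);Rr.append(onz(T,u,r,.012)[:2])
    except Exception: pass
L,Rr=np.array(L),np.array(Rr)
for P in(L,Rr): print(np.polyfit(P[:,0],P[:,1],1), 'y at .545',np.polyval(np.polyfit(P[:,0],P[:,1],1),.545))
# cylinder face edge (top z .034): drop from brass
F=[]
for u in range(396,411):
    x=I[214:226,u];lv=(x[0:5].mean()+112)/2
    k=np.where(x<lv)[0]
    if len(k): k=k[0];v=214+k-1+(x[k-1]-lv)/(x[k-1]-x[k]);F.append(onz(T,u,v,.034)[:2])
F=np.array(F);print('face',np.polyfit(F[:,1],F[:,0],1),np.median(F[:,0]),F[:,0].round(4))
go([.5445,-.304,.09],0)
E
```

```text
t: 12.35
tool_pos: [0.4291, -0.2048, 0.0925]
orientation: [0.431, 3.111, -0.003]
force: [-0.3, 1.3, -0.9]
opening: 0.0269
gripper_force: 24.9
[ 0.02346944 -0.27123692] y at .545 -0.2584460751020385
[ 0.01488681 -0.35542675] y at .545 -0.34731344036894346
face [-0.08129289  0.53157609] 0.556005995771317 [0.5547 0.5546 0.5547 0.555  0.5554 0.5557 0.5559 0.5561 0.5563 0.5567
 0.5571 0.5572 0.5566 0.556  0.5565]
tool cm [-13.91  -6.65   0.2 ] yaw now 15.76 roll -15.76
```

```bash
python3 -m pendant '[[[0.2,0,0,0,-8.4],[0.2,0,0,0,-8.4],[0.2,-2.8,-2.5,0,0],[0.2,-2.8,-2.5,0,0],[0.2,-2.8,-2.5,0,0],[0.2,-2.8,-2.5,0,0],[0.2,0,0,0,0],[0.2,0,0,0,0]]]' 25
python3 - <<'E'
from h import *
S=snap('side');go([.543,-.303,.05],-1.1)
cv2.imwrite('pics/s7.png',cv2.resize(S['img'][125:255,320:460],None,fx=4.2,fy=4.2,interpolation=2))
E
```

```text
t: 13.2
tool_pos: [0.5431, -0.2962, 0.0909]
orientation: [0.036, -3.139, -0.003]
force: [0.1, -0.2, -1.3]
opening: 0.0266
gripper_force: 25.0
tool cm [-0.   -0.7   4.15] yaw now -1.31 roll 0.21
```

View pics/s7.png

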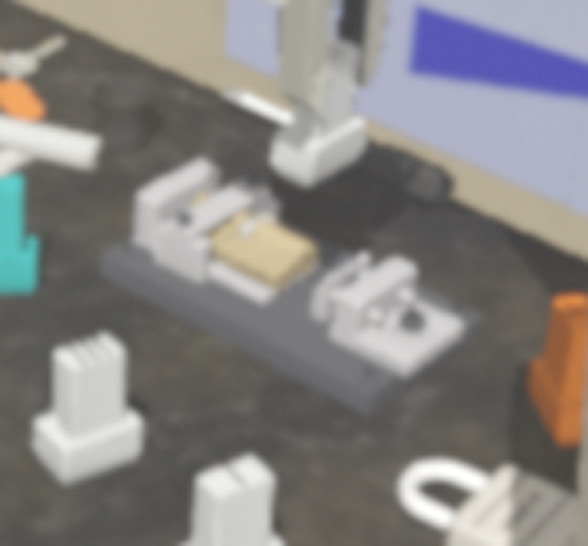

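The last picture shows the 23's foot at (318,150) hanging upright above and behind the gap. The gap lies between the brass end at (300,268) and the pad at (325,285). From here I'll check by numbers only.

Run:
```python
from h import *
S=snap('side');t=robot.read_state()['tool_pos'];print(t)
pc=lambda p:((np.array(proj(S,p))-[320,125])*4.2).round().tolist()
c=np.array([t[0]+.0016,t[1],t[2]-.0023])
print('foot shoulder near',pc(c+[-.0115,.02,.022]),'left',pc(c+[.0115,.02,.022]),'right',pc(c+[-.0115,-.02,.022]),'bottom',pc(c+[-.0085,.018,0]))
print('face top edge',pc((.556,-.286,.034)),pc((.556,-.320,.034)))
print('pad top front',pc((.529,-.286,.038)),pc((.529,-.320,.038)))
print('plate corner near', pc((.46,-.258,.012)))
```

```text
[ 0.54287111 -0.29609528  0.09206888]
foot shoulder near [314.0, 149.0] left [275.0, 131.0] right [369.0, 119.0] bottom [308.0, 187.0]
face top edge [277.0, 265.0] [322.0, 239.0]
pad top front [321.0, 280.0] [366.0, 253.0]
plate corner near [396.0, 412.0]
```

```bash
python3 -m pendant '[[[0.2,0,-0.7,0,0],[0.2,0,0,2.2,0],[0.2,0,0,2.1,0],[0.2,0,0,0,0],[0.2,0,0,0,0]]]' 25
python3 -m pendant '[[[0.2,0,0,0.3,0],[0.2,0,0,0.3,0],[0.2,0,0,0.2,0],[0.2,0,0,0,0]]]' 25
python3 -m pendant '[[[0.2,0,0,0.2,0],[0.2,0,0,0.2,0],[0.2,0,0,0,0]]]' 25
```

```text
t: 13.8
tool_pos: [0.5431, -0.3043, 0.0498]
orientation: [0.035, -3.141, -0.0]
force: [0.8, -0.5, -0.9]
opening: 0.0267
gripper_force: 25.0
t: 14.2
tool_pos: [0.5435, -0.3045, 0.0413]
orientation: [0.035, -3.141, -0.0]
force: [0.1, 0.0, -0.6]
opening: 0.0269
gripper_force: 25.0
t: 14.5
tool_pos: [0.5433, -0.3044, 0.0369]
orientation: [0.035, -3.141, -0.001]
force: [-0.0, 0.1, -1.1]
opening: 0.0265
gripper_force: 25.0
```

Underside is at z ≈ 0.0345, just at the top of the gap, and still free. Continuing in small steps.

```bash
python3 -m pendant '[[[0.2,0,0,0.2,0],[0.2,0,0,0.1,0],[0.2,0,0,0,0]]]' 25
python3 -m pendant '[[[0.2,0,0,0.2,0],[0.2,0,0,0.1,0],[0.2,0,0,0,0]]]' 25
```

```text
t: 14.8
tool_pos: [0.5434, -0.3045, 0.0341]
orientation: [0.035, -3.141, -0.0]
force: [-0.6, 0.7, -2.2]
opening: 0.027
gripper_force: 25.0
t: 15.1
tool_pos: [0.5433, -0.3045, 0.0311]
orientation: [0.034, -3.141, -0.0]
force: [-0.1, 0.2, -2.0]
opening: 0.0264
gripper_force: 25.0
```

```bash
python3 -m pendant '[[[0.2,0,0,0.2,0],[0.2,0,0,0.1,0],[0.2,0,0,0,0]]]' 25
python3 -m pendant '[[[0.2,0,0,0.2,0],[0.2,0,0,0,0],[0.2,0,0,0,0]]]' 25
```

```text
t: 15.4
tool_pos: [0.5429, -0.3049, 0.0287]
orientation: [0.034, -3.14, 0.001]
force: [-5.3, -0.7, 4.3]
opening: 0.0264
gripper_force: 25.0
t: 15.7
tool_pos: [0.5429, -0.305, 0.0266]
orientation: [0.034, -3.14, 0.001]
force: [-5.7, -0.4, 3.9]
opening: 0.0269
gripper_force: 25.0
```

```bash
python3 -m pendant '[[[0.2,0.1,0,0,0],[0.2,0,0,0,0]]]' 25
python3 -m pendant '[[[0.2,0,0,0.2,0],[0.2,0,0,0.1,0],[0.2,0,0,0,0]]]' 25
```

```text
t: 15.9
tool_pos: [0.5427, -0.305, 0.0266]
orientation: [-0.034, 3.141, -0.001]
force: [-2.3, -1.5, 2.4]
opening: 0.0268
gripper_force: 25.0
t: 16.2
tool_pos: [0.5427, -0.3049, 0.0238]
orientation: [-0.035, 3.141, -0.001]
force: [-3.8, -1.7, 4.3]
opening: 0.0268
gripper_force: 25.0
```

```bash
python3 -m pendant '[[[0.2,0,0,0.2,0],[0.2,0,0,0.1,0],[0.2,0,0,0,0]]]' 25
python3 -m pendant '[[[0.2,0,0,0.2,0],[0.2,0,0,0,0],[0.2,0,0,0,0]]]' 25
```

```text
t: 16.5
tool_pos: [0.5427, -0.3048, 0.0205]
orientation: [-0.035, 3.141, -0.001]
force: [-3.2, -1.2, 3.2]
opening: 0.0264
gripper_force: 25.0
t: 16.8
tool_pos: [0.5426, -0.3047, 0.0183]
orientation: [-0.035, 3.141, -0.0]
force: [-1.6, -1.3, 2.4]
opening: 0.0268
gripper_force: 25.0
```

```bash
python3 -m pendant '[[[0.2,0,0,0.2,0],[0.2,0,0,0.1,0],[0.2,0,0,0,0]]]' 25
python3 -m pendant '[[[0.2,0,0,0.1,0],[0.2,0,0,0.1,0],[0.2,0,0,0,0]]]' 25
```

```text
t: 17.1
tool_pos: [0.5426, -0.3045, 0.0152]
orientation: [-0.035, 3.141, 0.0]
force: [-2.6, -0.7, 3.2]
opening: 0.0269
gripper_force: 25.0
t: 17.4
tool_pos: [0.5428, -0.3045, 0.0141]
orientation: [-0.035, 3.141, -0.0]
force: [-4.8, 2.0, 10.0]
opening: 0.0267
gripper_force: 25.0
```

The foot is home at the predicted height. I still need to know whether the drag came from the pad or only from rubbing the cylinder, so I'll unload and nudge it toward the pad.

```bash
python3 -m pendant '[[[0.2,0,0,-0.15,0],[0.2,0,0,0,0]]]' 25
python3 -m pendant '[[[0.2,0.1,0,0,0],[0.2,0,0,0,0]]]' 25
python3 -m pendant '[[[0.2,0.1,0,0,0],[0.2,0,0,0,0]]]' 25
python3 -m pendant '[[[0.2,0.1,0,0,0],[0.2,0,0,0,0]]]' 25
```

```text
t: 17.6
tool_pos: [0.5425, -0.3045, 0.0144]
orientation: [0.035, -3.141, -0.0]
force: [-0.5, -1.9, 0.4]
opening: 0.0268
gripper_force: 25.0
t: 17.8
tool_pos: [0.5421, -0.3044, 0.0145]
orientation: [-0.035, 3.14, 0.0]
force: [4.4, -1.2, -4.1]
opening: 0.027
gripper_force: 25.0
t: 18.0
tool_pos: [0.5408, -0.3044, 0.0147]
orientation: [-0.035, 3.141, 0.0]
force: [4.5, 0.2, -4.3]
opening: 0.0267
gripper_force: 25.0
t: 18.2
tool_pos: [0.5397, -0.3044, 0.0148]
orientation: [-0.035, 3.141, 0.001]
force: [4.8, 0.9, -4.1]
opening: 0.0268
gripper_force: 25.0
```

The pad pushes back with 4.4–4.8 N as soon as the spacer leaves the cylinder, and there is no free play. The 23 fits and holds the pad back. I'll return it to the cylinder, press home and let go.

```bash
python3 -m pendant '[[[0.2,-0.1,0,0,0],[0.2,-0.1,0,0,0],[0.2,-0.1,0,0,0],[0.2,0,0,0,0]]]' 25
python3 -m pendant '[[[0.2,0,0,0.15,0],[0.2,0,0,0.1,0],[0.2,0,0,0,0]]]' 25
```

```text
t: 18.6
tool_pos: [0.5421, -0.3044, 0.0147]
orientation: [0.035, -3.14, -0.001]
force: [0.5, 1.8, -0.7]
opening: 0.027
gripper_force: 25.0
t: 18.9
tool_pos: [0.5426, -0.3046, 0.0141]
orientation: [-0.035, 3.141, -0.0]
force: [-3.6, 4.9, 11.6]
opening: 0.0268
gripper_force: 25.0
```

```bash
python3 -m pendant '[[[0.4,0,0,0,0],[0.6,0,0,0,0],[1,0,0,0,0],[1,0,0,0,0],[1,0,0,0,0],[1,0,0,0,0],[1,0,0,0,0]]]' 25
python3 -m pendant '[[[1,0,0,-1.5,0],[1,0,0,-4,0],[1,0,0,-4,0],[1,0,0,-4,0],[1,0,0,-4,0],[1,3,0,-4,0],[1,4,0,-2,0],[1,0,0,0,0]]]' 25
python3 - <<'E'
from h import *
S=snap('side');I=S['img']
# predicted spacer 23 features vs image brightness
for yc in (-.3045,):
  for z in (.022,.034,.04,.05,.06,.066,.070,.073,.076,.08,.085):
    p=proj(S,(.5442-.008,yc,z+0));print(z,[round(a,1) for a in p],I[round(p[1]),round(p[0])].tolist())
for n,p in [('20',(.444,-.126,.05)),('26',(.543,-.1445,.05))]:
    u,v=proj(S,p);w=I[int(v)-14:int(v)+20,int(u)-14:int(u)+14].astype(int);m=((w.min(2)>150)).astype(np.uint8);print(n,m.sum(),cv2.boundingRect(m),u,v)
    w0=cv2.imread('pics/side0.png')[int(v)-14:int(v)+20,int(u)-14:int(u)+14].astype(int);m=((w0.min(2)>150)).astype(np.uint8);print('  before',m.sum(),cv2.boundingRect(m))
E
```

```text
t: 19.6
tool_pos: [0.5425, -0.3046, 0.0123]
orientation: [0.035, -3.141, -0.0]
force: [-0.4, 1.2, 0.8]
opening: 0.0781
gripper_force: 0.0
t: 20.4
tool_pos: [0.4715, -0.3079, 0.2543]
orientation: [-0.032, 3.135, -0.01]
force: [1.4, 0.2, 0.7]
opening: 0.0934
gripper_force: 0.0
0.022 [np.float64(398.8), np.float64(193.4)] [180, 181, 183]
0.034 [np.float64(399.3), np.float64(188.5)] [210, 212, 212]
0.04 [np.float64(399.6), np.float64(186.0)] [192, 194, 194]
0.05 [np.float64(400.0), np.float64(181.8)] [183, 185, 185]
0.06 [np.float64(400.4), np.float64(177.6)] [184, 186, 186]
0.066 [np.float64(400.7), np.float64(175.0)] [183, 184, 185]
0.07 [np.float64(400.9), np.float64(173.3)] [187, 189, 190]
0.073 [np.float64(401.0), np.float64(172.0)] [200, 201, 202]
0.076 [np.float64(401.1), np.float64(170.7)] [210, 212, 213]
0.08 [np.float64(401.3), np.float64(168.9)] [218, 220, 221]
0.085 [np.float64(401.5), np.float64(166.7)] [123, 124, 125]
20 542 (1, 5, 26, 29) 375.9444345658938 242.6207990163207
  before 533 (1, 5, 26, 29)
26 533 (1, 6, 26, 28) 341.6263584410322 213.12818055835675
  before 522 (1, 6, 26, 28)
```

The spacer's top edge is at the expected 72 mm height, and the 20 and 26 have not moved. Handing in.

```bash
python3 -c "
from plant import robot
print(robot.close_job())"
```

```text
the job is handed in; nothing more can be done
None
```

I handed the job in with the 23 mm spacer home on the plate in the gap: it slid in with a light drag of about 4–5 N, and the pad pushed back on it with 4.4–4.8 N. The 20 and 26 spacers were never tried and still stand where they were. The bystanders were not re-checked at the end, and the hand-in gave no verdict.

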